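# Pop open the fuse hatch of a trainer unit

## Robot

A 6-joint arm with a two-finger parallel gripper is mounted at the origin on the work surface. World frame = base frame: x ahead of the robot, y to its left, z up, the work surface at z = 0. Lengths are in m, angles in rad, forces in N, time in s.
With the tool pointing down it reaches from about 0.325 to 0.85 m from the base axis. Payload 15.5 kg.
Tool frame: the origin (TCP) lies at the very end of the fingers, on their centre line; the grasp point (between the pads) lies 19 mm behind it (ctrl.grip_depth is the distance from the TCP to the grasp point, in m); z points along the fingers, y is the line along which they close (so a half turn about z gives the same grasp; the last joint's range is limited). The gripper opens to 91 mm and grips with 3 to 60 N. Pads are 32 mm wide; open, the fingers measure 118 mm over their backs; the gripper's body (76 mm by 178 mm) begins 60 mm behind the grasp point.
Start: joints at [-1.357, 0.494, 1.345, -0, 1.302, -0.096], TCP at [0.191, -0.595, 0.188] pointing down, gripper open.
Joint ranges: [-2.91, 2.91], [-0.82, 2.16], [0.22, 2.67], [-1.22, 4.37], [0.12, 2.79], [-3.08, 3.08]. Speed limits (rad/s): [1.89, 1.89, 2.57, 3.01, 3.01, 3.01].

## Interface

Orientations are given as [roll, pitch, yaw] about the fixed x, y, z axes, in that order (R = Rz(yaw) Ry(pitch) Rx(roll)).
In Python, from workcell import read_state, cams, sign_off, ctrl gives the robot as it stands.
- The arm moves only by the shell command python3 -m jog 'ROWS' [FORCE]. ROWS is JSON, a list of rows, each a list of 5 numbers: the closure, from -1 (fully open) to 1 (shut), then the shift along the tool's x, y, z normalised to -1 to 1, where 1 is 30 cm, then the turn about the tool's z normalised to -1 to 1, where 1 is 60 degrees. A call has 1 to 20 rows; each row is the pose to reach, as a shift and turn from the pose commanded when the call began, along the tool's axes at that moment; what a row does not reach only later rows make up. A row lasts 1/10 s, in which the tool goes at most 50 mm and 8.59 degrees, less where a joint would pass 70% of its speed; a pose out of reach is approached as far as the arm can. A call with a number of a shift or a turn outside -1 to 1 is refused whole. A call with a gripper value outside its range is refused whole. The fingers move at their own pace and stop on an object; FORCE is the grip in N (left out, the last holds). Time passes only in rows, so rows that repeat a pose let the fingers close. It gives the time, the measured TCP pose, the force, the opening and the grip force at its end, in the units of the state.
- read_state(): the state, without advancing time (a new reading comes with each control period).
- cams.snapshot(name): name is "side" or "top"; returns a dict with "image" (400x640x3 uint8, red, green, blue), "range_z" (400x640 float32, m along the optical axis (not along the pixel's ray), 0 where there is no reading), "camera_matrix" (3x3 intrinsics, pixels), "position" and "attitude" of the camera in the world. Camera axes: x right, y up, looking along -z (the intrinsics and any distortion apply to the point x, -y, -z); pixel columns grow to the right and rows downward; lengths in m; the calibration is good to about 2 mm. A picture is of the moment at which its call begins.
- sign_off(): hands the job in; it is judged then, once.
The state is a dict: "clock": time; "joint_positions": joint angles; "qd": joint speeds; "tau": joint torques, N m; "eef_pos": TCP position; "orientation": TCP orientation; "force": force on the tool from outside, world axes, zero at the start; "wrist_torque": the same for the moment, N m; "grip_width": finger opening in m; "grasp_force": force on a finger pad.
Only numpy, scipy, OpenCV 4.12 (cv2) and the standard library are available. Lean on these libraries where they do the work, as an engineer would, in place of code of your own. Each camera call takes 0.05 s, during which the arm holds its last target. There are 200 camera calls.

## Task

Open the fuse compartment on top of the electrical trainer unit: with a fingertip, press the ribbed free edge of its hatch down once, all the way in, so that its push-push latch lets go, then back off and let the hatch spring up and stay wide open by itself. Once it has popped up do not push it down again, do not press the round stop button, and leave the multimeter, the screwdriver and the jar where they stand; nothing is gripped or picked up.

Things in the scene. Friction and masses are not known exactly. Their poses are not given: they have to be found in the camera images.
- unit: Trainer unit, fixed: flat box 200 (its x) x 270 mm (its y), yellow deck 70 mm above the bench. Origin: centre of its underside; z up; front faces its -x (the robot at yaw 0). On the deck: the hatch over +y, a screwed-on blank cover (78 x 70 mm, 4 mm high, immovable) over -y, a round stop button at the front -y corner, flat test sockets along the front.
- hatch (a joint): Hatch angle, rad. 0: shut, latched. Negative: pressed in, firm stop at -0.063 (free edge 6 mm lower). Positive: open; its spring lifts it to its stop at 1.15 in about 1 s and holds it. Latch: pressed to -0.04 or beyond (best to the stop) and released, it springs open; pressed less, it stays latched. Pushed fully shut again, it latches again. At the press point it takes about 2 to 4 N.
- hatch_press (a point): Where to press: on the hatch's top face, among its ribs, on its middle line, 15 mm in from the free edge; 78 mm above the bench when shut; moves with the hatch. Hatch: grey plate 100 (x) x 80 (y) x 12 mm thick, top 8 mm above the deck when shut. Axes when shut: the unit's; z out of the top face, -x to the free edge (the edge nearest the robot).
- hatch_hinge (a point): Centre of the hatch's hinge line, at its far edge (85 mm in the unit's +x from the press point, 6 mm below the top face); the hinge line runs along the unit's y. Opening, the free edge swings up (94 mm) and away from the robot about this line, so a finger above the top face gets clear by rising straight up.
- stop_button (a joint): Travel of the round stop button, m: 0 out, 0.006 fully in (5 N). To be left alone.
- stop_button_top (a point): Centre of the stop button's top, 30 mm diameter, 18 mm above the deck.
- meter: Handheld multimeter lying on the bench, loose: 150 (its x) x 75 (its y) x 34 mm high, origin at the centre of its underside. To be left alone.
- screwdriver: Screwdriver about 170 mm long lying along its own x on the bench, handle to its -x, loose; about 30 mm high. To be left alone.
- jar: Jar of spare fuses, loose, 52 mm diameter, 70 mm high, origin at the centre of its underside. To be left alone.

How it is judged:
By the outcome, as a careful person would: the job done as asked, in the order asked, and still so for the second after the job is handed in, with the robot touching nothing.
It also fails if it takes over 32 s, if anything falls off the work surface, if the arm or the gripper's body presses on something with over 40 N, if the wrist force passes 120 N, or if a joint passes its speed limit or range.

## Working session

There is one attempt and no reset: what is moved stays moved. The work goes in short steps, Python scripts to look and compute and a shell command to move; the robot and the scene stay as the last step left them, time stands still between calls to the robot, and variables do not carry over. Pictures are saved under pics/ and viewed, at most 10 in all, crops included, and the job is handed in when it is done.

```bash
mkdir -p pics; cat > h.py <<'E'
import numpy as np, cv2
from workcell import read_state, cams, sign_off, ctrl
from scipy.spatial.transform import Rotation as R
def snap(n,f=None):
    s=cams.snapshot(n)
    if f: cv2.imwrite(f,s["image"][:,:,::-1])
    return s
def cloud(s):
    K=np.array(s["camera_matrix"]);z=s["range_z"];v,u=np.mgrid[:z.shape[0],:z.shape[1]]
    p=np.stack([(u-K[0,2])/K[0,0]*z,-(v-K[1,2])/K[1,1]*z,-z],-1)
    a=np.array(s["attitude"],float)
    M=a if a.shape==(3,3) else (R.from_euler('xyz',a) if a.size==3 else R.from_quat(a)).as_matrix()
    w=p@M.T+np.array(s["position"]);w[z==0]=np.nan
    return w
E
python3 - <<'E'
from h import *
for n in("top","side"):
    s=snap(n,f"pics/{n}1.png");np.savez(f"{n}1.npz",w=cloud(s))
    print({k:v for k,v in s.items() if k not in("image","range_z")})
print(read_state())
E
```

```text
{'camera_matrix': array([[379.72712286,   0.        , 322.08842035],
       [  0.        , 379.72712286, 193.85335806],
       [  0.        ,   0.        ,   1.        ]]), 'position': array([0.45897159, 0.08086061, 1.03870484]), 'attitude': array([ 0.17916374, -0.03693533, -1.56026654])}
{'camera_matrix': array([[397.5357989 ,   0.        , 315.70293577],
       [  0.        , 397.5357989 , 196.89823119],
       [  0.        ,   0.        ,   1.        ]]), 'position': array([ 0.31825671, -0.46257696,  0.76691269]), 'attitude': array([ 0.72635273, -0.01520305, -0.50058403])}
{'clock': 0.1, 'joint_positions': array([-1.35650951e+00,  4.94158092e-01,  1.34604686e+00,  9.17955221e-06,
        1.30250103e+00, -9.54902132e-02]), 'qd': array([ 0.00070486, -0.0016298 , -0.0024722 ,  0.00141944,  0.00023671,
       -0.00017907]), 'tau': array([ 3.10930081e-03, -8.80238557e+01, -3.82545662e+01,  7.08059384e-02,
        4.81476425e-02, -1.50679955e-05]), 'eef_pos': array([ 0.1904639 , -0.5948928 ,  0.18748243]), 'orientation': array([-3.14048524e+00, -1.14958641e-04,  3.09774525e-01]), 'force': array([ 0.93410823,  0.42817225, -0.47107948]), 'wrist_torque': array([-0.03410182, -0.01669921, -0.00803363]), 'grasp_force': 0.0, 'grip_width': 0.09126851942013328}
```

View pics/top1.png

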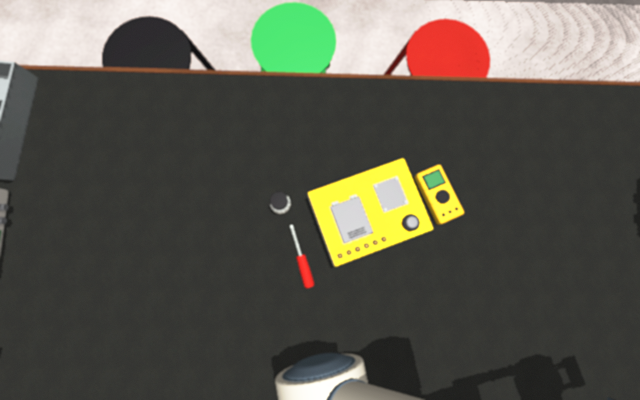

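View pics/side1.png

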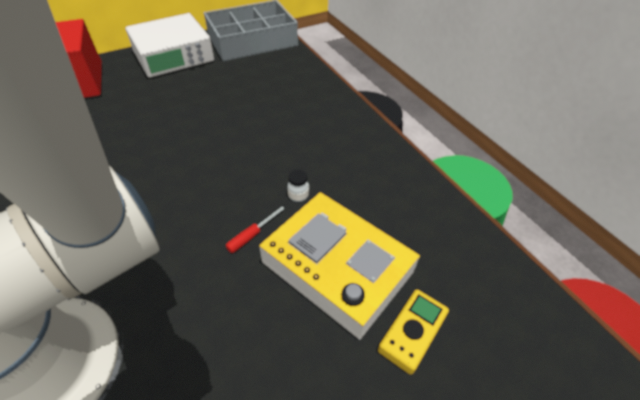

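The top view shows the unit at about (370,212), with the hatch ribs near (356,232) and the stop button at (411,222). In the side view the ribs are near (306,245). I'll enlarge the top view and get 3D readings.

```bash
python3 - <<'E'
from h import *
a=cv2.imread("pics/top1.png")[150:280,260:480];b=cv2.imread("pics/side1.png")[180:320,220:440]
cv2.imwrite("pics/c1.png",np.vstack([cv2.resize(a,None,fx=2.15,fy=2.15,interpolation=3),cv2.resize(b,None,fx=2.15,fy=2.15,interpolation=3)]))
t=np.load("top1.npz")["w"];s=np.load("side1.npz")["w"]
for n,w,ps in(("top",t,[(356,233),(350,215),(390,195),(411,222),(320,200),(340,258),(305,270),(280,203),(442,195)]),("side",s,[(306,245),(318,235),(370,260),(353,291),(298,185),(415,330),(242,237)])):
    for u,v in ps: print(n,u,v,np.round(w[v,u],4))
# yellow deck region + hatch plane
for n,w in(("top",t),("side",s)):
    im=cv2.imread(f"pics/{n}1.png");hsv=cv2.cvtColor(im,cv2.COLOR_BGR2HSV)
    m=(w[...,2]>.06)&(w[...,2]<.1)&(abs(w[...,0]-.5)<.3)&(abs(w[...,1])<.4)
    c,l,st,ce=cv2.connectedComponentsWithStats(m.astype(np.uint8))
    i=1+st[1:,4].argmax();p=w[l==i];r=cv2.minAreaRect(p[:,:2].astype(np.float32));print(n,st[i],r,np.median(p[:,2]),cv2.boxPoints(r))
    g=(l==i)&(hsv[...,1]<90);c,l,st,ce=cv2.connectedComponentsWithStats(g.astype(np.uint8))
    for j in range(1,c):
        if st[j,4]>80: q=w[l==j];print(st[j],cv2.minAreaRect(q[:,:2].astype(np.float32)),np.median(q[:,2]),q[:,:2].mean(0))
E
```

```text
top 356 233 [ 0.5341 -0.0399  0.0776]
top 350 215 [ 0.5799 -0.0248  0.0768]
top 390 195 [ 0.634  -0.1294  0.0751]
top 411 222 [ 0.5624 -0.1771  0.0938]
top 320 200 [0.6186 0.0522 0.0703]
top 340 258 [ 4.713e-01 -1.000e-04  6.850e-02]
top 305 270 [0.4399 0.0879 0.0265]
top 280 203 [0.6093 0.1551 0.0688]
top 442 195 [ 0.6428 -0.2787  0.0401]
side 306 245 [ 0.5381 -0.0402  0.0796]
side 318 235 [ 0.573  -0.029   0.0788]
side 370 260 [ 0.6378 -0.1318  0.0751]
side 353 291 [ 0.5632 -0.1821  0.0928]
side 298 185 [0.6096 0.1376 0.06  ]
side 415 330 [ 0.6419 -0.2851  0.0408]
side 242 237 [0.4374 0.0833 0.0227]
top [ 309  158  124  108 7908] ((0.5949554443359375, -0.07858379185199738), (0.20023898780345917, 0.27086710929870605), 21.035316467285156) 0.07150573107775454 [[ 0.45289502  0.01188716]
 [ 0.55012095 -0.24092919]
 [ 0.73701584 -0.16905475]
 [ 0.63978994  0.0837616 ]]
[373 176  35  36 782] ((0.6380011439323425, -0.1303941160440445), (0.07865521311759949, 0.06959596276283264), 20.966480255126953) 0.07461979390158346 [ 0.63719254 -0.12984856]
[ 331  195   42   48 1246] ((0.574060738086700
[... 424 characters left out ...]
79554748535), 20.989673614501953) 0.07096007117665831 [[ 0.4519747   0.01374321]
 [ 0.5492559  -0.23981966]
 [ 0.73918563 -0.16695173]
 [ 0.6419044   0.08661114]]
[ 289  213   57   50 1530] ((0.5742965340614319, -0.027711734175682068), (0.10808773338794708, 0.07940904051065445), 20.99921226501465) 0.07871598081669579 [ 0.56985011 -0.03159716]
[ 347  240   47   42 1093] ((0.6390964984893799, -0.1306188702583313), (0.07926134765148163, 0.06908248364925385), 20.914220809936523) 0.0744594722298545 [ 0.63790704 -0.13236736]
[343 284  20  20 332] ((0.5633448958396912, -0.18188634514808655), (0.04068026691675186, 0.03625832498073578), 58.191558837890625) 0.0895055248790887 [ 0.56165845 -0.18438766]
```

View pics/c1.png

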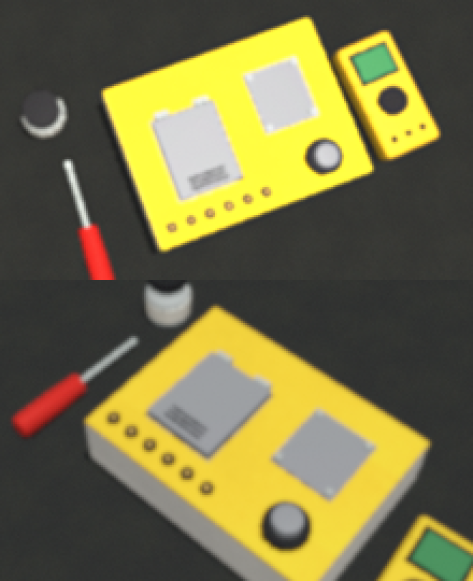

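Both cameras agree. The unit's yaw is 21° and its outline measures 200 x 271 mm. The free edge centre is about (0.524,-0.047), so the press point is about (0.538,-0.041,0.078), which matches the ribs. I'll shut the fingers and travel there at z = 0.188.

```bash
python3 -m jog '[[1,0.83,-0.70,0,0],[1,0.83,-0.70,0,0],[1,0.83,-0.70,0,0],[1,0.83,-0.70,0,0],[1,0.83,-0.70,0,0],[1,0.83,-0.70,0,0],[1,0.83,-0.70,0,0],[1,0.83,-0.70,0,0],[1,0.83,-0.70,0,0],[1,0.83,-0.70,0,0],[1,0.83,-0.70,0,0],[1,0.83,-0.70,0,0]]' 20
python3 -m jog '[[1,0.83,-0.70,0,-0.054],[1,0.83,-0.70,0,-0.054],[1,0.83,-0.70,0,-0.054],[1,0.83,-0.70,0,-0.054],[1,0.83,-0.70,0,-0.054],[1,0.83,-0.70,0,-0.054],[1,0.83,-0.70,0,-0.054],[1,0.83,-0.70,0,-0.054],[1,0.83,-0.70,0,-0.054],[1,0.83,-0.70,0,-0.054],[1,0.83,-0.70,0,-0.054],[1,0.83,-0.70,0,-0.054]]'
python3 - <<'E'
from h import *
s=read_state();M=R.from_euler('xyz',s["orientation"]).as_matrix()
print(s["clock"],s["force"],M.T@(np.array([.5378,-.0412,.09])-s["eef_pos"])/.3)
E
```

```text
clock: 1.3
eef_pos: [0.3633, -0.32, 0.1879]
orientation: [-3.142, 0.0, 0.309]
force: [0.2, 0.4, -0.4]
grip_width: 0.0006
grasp_force: 0.0
clock: 2.5
eef_pos: [0.5365, -0.0443, 0.1881]
orientation: [3.142, 0.0, 0.365]
force: [-0.0, -0.6, 0.2]
grip_width: 0.0007
grasp_force: 0.0
2.5 [-0.03656494 -0.57577008  0.2423976 ] [ 0.00780274 -0.00802737  0.32701979]
```

Now go down to about z = 0.09 and look from close by.

```bash
python3 -m jog '[[1,0.008,-0.008,0.1,0],[1,0.008,-0.008,0.2,0],[1,0.008,-0.008,0.3,0],[1,0.008,-0.008,0.32,0],[1,0.008,-0.008,0.32,0],[1,0.008,-0.008,0.32,0]]'
python3 - <<'E'
from h import *
s=snap("side");t=snap("top")
a=s["image"][170:330,220:430,::-1];b=t["image"][150:270,290:450,::-1]
cv2.imwrite("pics/c2.png",np.hstack([cv2.resize(a,(525,400),interpolation=3),cv2.resize(b,(270,400),interpolation=3)]))
E
```

```text
clock: 3.1
eef_pos: [0.5389, -0.0407, 0.0933]
orientation: [3.141, -0.001, 0.366]
force: [1.7, 0.2, -0.3]
grip_width: 0.0005
grasp_force: 0.0
```

View pics/c2.png

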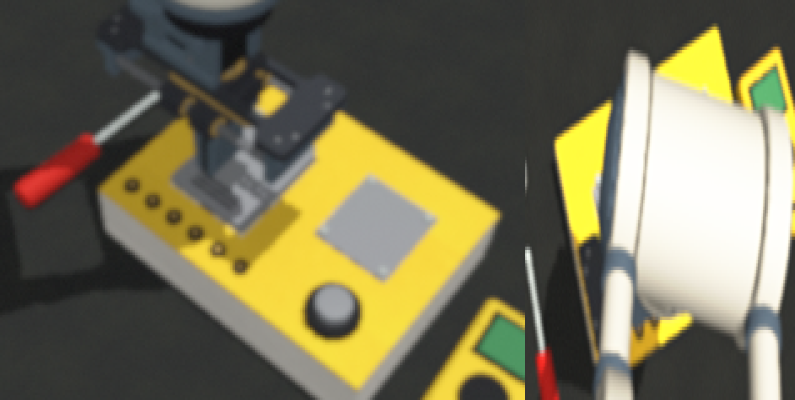

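The side crop shows the fingers over the hatch near (235,195). They look slightly to the right of the ribs at (205,190), so I'll project the TCP and the press point onto the image to check.

```bash
python3 - <<'E'
from h import *
s=snap("side");M=R.from_euler('xyz',s["attitude"]).as_matrix();K=s["camera_matrix"]
im=cv2.resize(np.ascontiguousarray(s["image"][200:290,260:380,::-1]),None,fx=6,fy=6,interpolation=3)
for p,c in(((.5389,-.0407,.0933),(0,0,255)),((.5378,-.0412,.078),(0,255,0))):
    q=M.T@(np.array(p)-s["position"]);u=K[0,0]*q[0]/-q[2]+K[0,2];v=K[1,1]*-q[1]/-q[2]+K[1,2];print(u,v)
    cv2.circle(im,(int((u-260)*6),int((v-200)*6)),4,c,-1)
cv2.imwrite("pics/c3.png",im)
E
```

```text
306.41738990269465 241.21811751733856
306.07957298597074 245.84906827729506
```

View pics/c3.png

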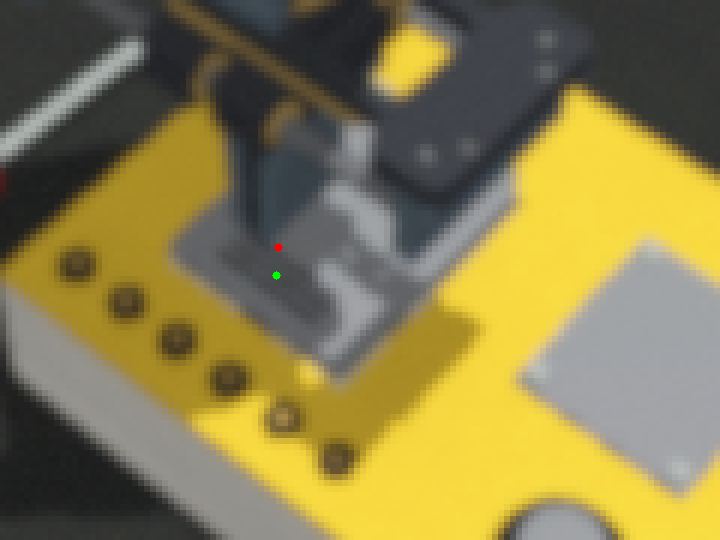

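```bash
python3 - <<'E'
from h import *
s=snap("side");w=cloud(s)
for x,y in((250,200),(265,230),(300,200),(310,230),(350,200),(355,270),(375,220),(405,240),(420,225),(460,200),(490,200),(450,240),(480,110),(350,145)):
    print(x,y,np.round(w[200+y//6,260+x//6],3))
print(read_state()["grip_width"])
E
```

```text
250 200 [ 0.525 -0.044  0.134]
265 230 [ 0.527 -0.053  0.128]
300 200 [ 0.542 -0.05   0.131]
310 230 [ 0.555 -0.031  0.082]
350 200 [ 0.576 -0.024  0.078]
355 270 [ 0.563 -0.052  0.078]
375 220 [ 0.579 -0.036  0.079]
405 240 [ 0.534 -0.127  0.208]
420 225 [ 0.535 -0.133  0.224]
460 200 [ 0.555 -0.121  0.207]
490 200 [ 0.619 -0.047  0.078]
450 240 [ 0.598 -0.058  0.08 ]
480 110 [ 0.563 -0.117  0.241]
350 145 [ 0.587 -0.004  0.08 ]
0.000517626322930905
```

The depth readings show the shut fingers at about (0.53,-0.045), directly above the press point. The right-hand piece is the gripper body at z of about 0.2. Now a gentle press.

```bash
python3 -m jog '[[1,0,0,0.02,0],[1,0,0,0.035,0],[1,0,0,0.045,0],[1,0,0,0.05,0],[1,0,0,0.055,0],[1,0,0,0.06,0],[1,0,0,0.06,0],[1,0,0,0.06,0]]'
```

```text
clock: 4.1
eef_pos: [0.5382, -0.0403, 0.0741]
orientation: [-3.142, -0.0, 0.366]
force: [0.2, -0.0, -0.4]
grip_width: 0.0005
grasp_force: 0.0
```

```bash
python3 -m jog '[[1,0,0,0.004,0],[1,0,0,0.007,0],[1,0,0,0.007,0],[1,0,0,0.007,0]]'; python3 - <<'E'
from h import *
print(read_state()["force"]);w=cloud(snap("side"))
for x,y in((355,270),(375,220),(200,240),(310,320),(340,350)):
    print(x,y,np.round(w[200+y//6,260+x//6],4))
E
```

```text
clock: 4.5
eef_pos: [0.5382, -0.0403, 0.0719]
orientation: [-3.142, 0.0, 0.366]
force: [0.6, 0.5, -0.1]
grip_width: 0.0006
grasp_force: 0.0
[ 0.60874863  0.50658834 -0.05299353]
355 270 [ 0.5624 -0.0524  0.0787]
375 220 [ 0.5294 -0.1169  0.2103]
200 240 [ 0.5207 -0.0142  0.0767]
310 320 [ 0.5377 -0.0631  0.0804]
340 350 [ 0.5409 -0.0786  0.0805]
```

There is no contact force at z = 0.072 and the hatch has not moved. I need a look.

```bash
python3 - <<'E'
from h import *
s=snap("side");w=cloud(s)
im=cv2.resize(np.ascontiguousarray(s["image"][205:280,265:365,::-1]),None,fx=7,fy=7,interpolation=3)
cv2.imwrite("pics/c4.png",im)
print(np.round(w[228:256:2,296:318:3,2]*1000).tolist())
E
```

```text
[[70.0, 188.0, 194.0, 192.0, 195.0, 195.0, 138.0, 78.0], [70.0, 182.0, 188.0, 188.0, 192.0, 193.0, 193.0, 79.0], [nan, 135.0, 182.0, 152.0, 147.0, 192.0, 195.0, 193.0], [79.0, 131.0, 138.0, 144.0, 136.0, 124.0, 192.0, 194.0], [78.0, 125.0, 127.0, 137.0, 129.0, 117.0, 106.0, 193.0], [81.0, 114.0, 120.0, 129.0, 119.0, 109.0, 80.0, 80.0], [79.0, 109.0, 115.0, 123.0, 113.0, 79.0, 79.0, 79.0], [79.0, 103.0, 106.0, 116.0, 103.0, 80.0, 79.0, 79.0], [79.0, 81.0, 101.0, 109.0, 81.0, 79.0, 78.0, 78.0], [78.0, 80.0, 79.0, 80.0, 77.0, 78.0, 80.0, 78.0], [69.0, 78.0, 80.0, 80.0, 81.0, 78.0, 80.0, 80.0], [72.0, 73.0, 77.0, 81.0, 81.0, 81.0, 79.0, 79.0], [70.0, 67.0, 72.0, 78.0, 81.0, 81.0, 80.0, 81.0], [71.0, 72.0, 70.0, 73.0, 80.0, 79.0, 80.0, 79.0]]
```

View pics/c4.png

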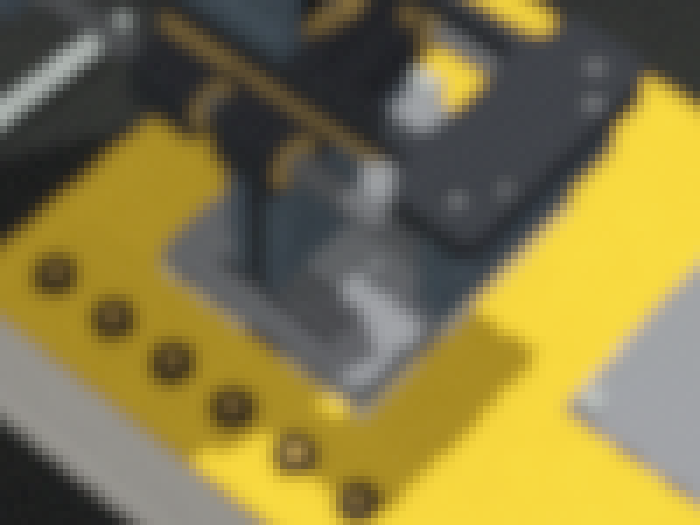

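```bash
python3 - <<'E'
from h import *
s=snap("side");w=cloud(s);p=w[225:252,292:325].reshape(-1,3)
u=np.array([.9336,.3584]);v=np.array([-.3584,.9336])
tcp=read_state()["eef_pos"];d=p-tcp
q=np.c_[d[:,:2]@u,d[:,:2]@v,p[:,2]]
q=q[(q[:,2]>.085)&(q[:,2]<.13)];q=q[q[:,2].argsort()]
print(len(q));print(np.round(q[::3]*1000).astype(int).tolist())
E
```

```text
126
[[-15, 6, 97], [-15, 3, 100], [-16, 5, 102], [6, -9, 103], [-14, 2, 104], [-8, -10, 105], [-15, -2, 105], [11, -9, 105], [-15, -8, 107], [-1, -9, 108], [2, -9, 108], [5, -9, 108], [-14, 1, 109], [-10, -9, 110], [-15, 8, 110], [-13, 4, 111], [-8, -10, 112], [-2, -10, 113], [-16, 5, 114], [7, -10, 114], [-8, -9, 115], [-6, -10, 116], [3, -10, 117], [0, -11, 117], [-15, -8, 118], [-4, -11, 119], [-14, 3, 120], [-9, -11, 121], [-7, -11, 122], [-1, -11, 122], [5, -11, 123], [-14, -1, 123], [-14, 3, 124], [-12, -11, 124], [-16, 10, 126], [-16, -6, 126], [-5, -12, 127], [-13, -11, 128], [-10, -11, 128], [-16, 7, 129], [-16, 10, 129], [-15, -6, 129]]
```

The finger pair is centred laterally, but its lowest visible points are at z of about 0.097 to 0.10. The real tip sits roughly 20 to 25 mm above the nominal TCP, so it is still clear of the hatch. I'll keep going down slowly and judge contact by force and images.

```bash
python3 -m jog '[[1,0,0,0.01,0],[1,0,0,0.02,0],[1,0,0,0.03,0],[1,0,0,0.03,0],[1,0,0,0.03,0]]'; python3 - <<'E'
from h import *
s=snap("side");w=cloud(s);tcp=read_state()["eef_pos"]
p=w[215:262,285:330].reshape(-1,3);d=p-tcp
u=np.array([.9336,.3584]);v=np.array([-.3584,.9336])
q=np.c_[d[:,:2]@u,d[:,:2]@v,p[:,2]]
q=q[(q[:,2]>.083)&(q[:,2]<.13)];print(np.round(np.sort(q[:,2])[:12]*1000))
print(np.round(w[252:262:2,309:318:3,2]*1000).tolist())
E
```

```text
clock: 5.15
eef_pos: [0.5381, -0.0403, 0.0628]
orientation: [-3.141, 0.0, 0.366]
force: [0.2, 0.4, 0.9]
grip_width: 0.0002
grasp_force: 0.0
[83. 89. 91. 92. 92. 92. 93. 93. 94. 94. 95. 95.]
[[79.0, 79.0, 81.0], [78.0, 77.0, 78.0], [75.0, 80.0, 78.0], [33.0, 75.0, 79.0], [71.0, 66.0, 75.0]]
```

The tip is now at about 0.09 and still free. I'll continue in small steps.

```bash
python3 -m jog '[[1,0,0,0.01,0],[1,0,0,0.02,0],[1,0,0,0.02,0],[1,0,0,0.02,0]]' | grep -E 'pos|force'; python3 -m jog '[[1,0,0,0.01,0],[1,0,0,0.01,0],[1,0,0,0.01,0]]'| grep -E 'pos|force'
```

```text
eef_pos: [0.5381, -0.0403, 0.0568]
force: [-0.0, 0.1, -0.5]
grasp_force: 0.0
eef_pos: [0.5381, -0.0403, 0.0538]
force: [-0.2, -0.5, -0.6]
grasp_force: 0.0
```

```bash
python3 -m jog '[[1,0,0,0.007,0],[1,0,0,0.007,0],[1,0,0,0.007,0]]'| grep -E 'pos|force'; python3 - <<'E'
from h import *
s=snap("side");w=cloud(s);tcp=read_state()["eef_pos"]
p=w[215:262,285:330].reshape(-1,3);q=p[(p[:,2]>.083)&(p[:,2]<.13)];print(np.round(np.sort(q[:,2])[:12]*1000))
print(np.round(w[246:262:2,303:318:3,2]*1000).tolist())
cv2.imwrite("pics/c5.png",cv2.resize(np.ascontiguousarray(s["image"][205:280,265:365,::-1]),None,fx=7,fy=7,interpolation=3))
E
```

```text
eef_pos: [0.5382, -0.0403, 0.0518]
force: [-0.4, -1.7, 2.6]
grasp_force: 1.0
[83. 84. 84. 84. 84. 85. 85. 85. 85. 85. 86. 86.]
[[98.0, 99.0, 88.0, 80.0, 78.0], [94.0, 90.0, 79.0, 79.0, 77.0], [86.0, 78.0, 79.0, 79.0, 76.0], [72.0, 76.0, 79.0, 77.0, 79.0], [56.0, 75.0, 76.0, 76.0, 78.0], [71.0, 69.0, 78.0, 77.0, 79.0], [69.0, 69.0, 67.0, 75.0, 77.0], [71.0, 72.0, 73.0, 68.0, 75.0]]
```

View pics/c5.png

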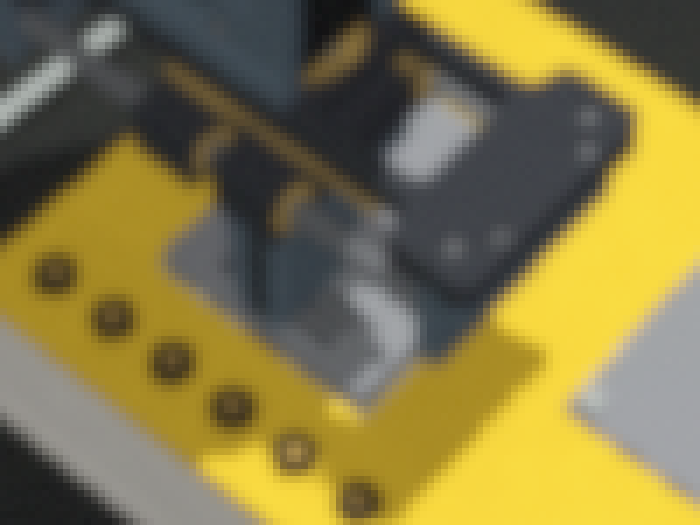

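The fingertip now touches the ribbed end of the hatch, at about (270,315) in the crop, with 2.6 N. I'll press on until the firm stop shows as a rise in force.

```bash
python3 -m jog '[[1,0,0,0.005,0],[1,0,0,0.010,0],[1,0,0,0.010,0]]'| grep -E 'pos|force'; python3 -m jog '[[1,0,0,0.003,0],[1,0,0,0.003,0]]'| grep -E 'pos|force'
```

```text
eef_pos: [0.5381, -0.0404, 0.0486]
force: [-1.6, -1.5, 3.0]
grasp_force: 1.2
eef_pos: [0.5381, -0.0404, 0.0479]
force: [-1.8, -2.0, 5.8]
grasp_force: 2.5
```

```bash
python3 -m jog '[[1,0,0,0.003,0],[1,0,0,0.003,0],[1,0,0,0.003,0]]'| grep -E 'pos|force'; python3 - <<'E'
from h import *
w=cloud(snap("side"));print(np.round(w[246:262:2,303:318:3,2]*1000).tolist())
E
```

```text
eef_pos: [0.5382, -0.0404, 0.0476]
force: [-5.1, -1.1, 17.0]
grasp_force: 8.2
[[96.0, 101.0, 86.0, 75.0, 74.0], [89.0, 92.0, 73.0, 76.0, 74.0], [83.0, 82.0, 73.0, 75.0, 75.0], [76.0, 72.0, 73.0, 73.0, nan], [68.0, 70.0, 73.0, 73.0, 73.0], [74.0, 67.0, 70.0, 74.0, 70.0], [69.0, 71.0, 67.0, 72.0, 70.0], [72.0, 71.0, 71.0, 68.0, 74.0]]
```

The firm stop is reached: force rose to 17 N and the hatch surface is about 5 mm lower. Now rise straight up, fast.

```bash
python3 -m jog '[[1,0,0,-0.16,0],[1,0,0,-0.32,0],[1,0,0,-0.48,0],[1,0,0,-0.64,0],[1,0,0,-0.8,0],[1,0,0,-0.9,0],[1,0,0,-0.9,0],[1,0,0,-0.9,0],[1,0,0,-0.9,0],[1,0,0,-0.9,0],[1,0,0,-0.9,0],[1,0,0,-0.9,0],[1,0,0,-0.9,0],[1,0,0,-0.9,0],[1,0,0,-0.9,0]]'; python3 - <<'E'
from h import *
snap("side","pics/side2.png")
E
```

```text
clock: 8.6
eef_pos: [0.5382, -0.0403, 0.317]
orientation: [3.142, -0.0, 0.366]
force: [-0.3, 0.5, 0.4]
grip_width: 0.0002
grasp_force: 0.0
```

View pics/side2.png

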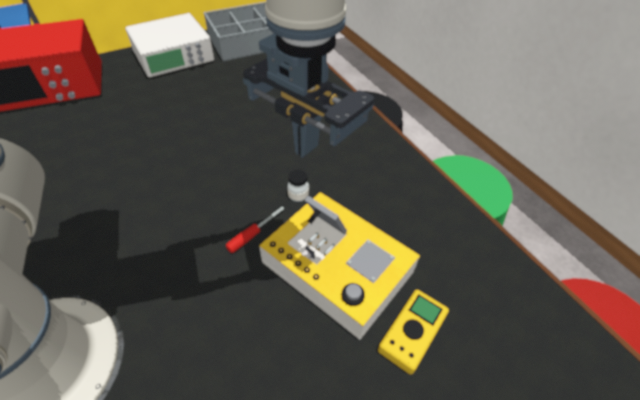

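The hatch stands wide open at (325,212) with the fuses visible below it. The gripper is well clear, and the jar, screwdriver and meter are where they were.

```bash
python3 -m jog '[[1,0,0,0,0],[1,0,0,0,0],[1,0,0,0,0],[1,0,0,0,0]]' | head -1; python3 -c "
from workcell import sign_off; print(sign_off())"
```

```text
clock: 9.05
the job is handed in; nothing more can be done
None
```

The hatch was pressed once to its firm stop (17 N), sprang open and stayed wide open with the gripper well clear, the stop button and loose objects were left alone, and the job was handed in at about 9 s.

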